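# Close the sliding comb of a bench board rack

### The job

Two circuit boards stand in the board rack with only one end held. Press the round lock button on the sliding end of the rack well down and, keeping it down all the way, push the sliding end gently along its rods right up against its stops, so that its card guides take the free ends of the boards; then let the button spring up so that the slide locks there, and move clear. Only touch and push, lift nothing, and leave the boards upright in their slots and the loose things nearby where they are.

Things in the scene. Friction and masses are not known exactly. Their poses are not given: they have to be found in the camera images.
- board_rack: Aluminium rack for circuit boards, fixed to the table. Origin on the table top midway between the two end plates when closed. +y runs along its two rods from the sliding end to the fixed end plate (the closing direction), +x across the boards, +z up. Base: y = -246 to +146, x = -60 to +60 mm; fixed end plate at y = 120 to 130 mm, 120 mm high.
- sliding_comb (a joint): m along the rods, growing along the rack's +y: 0 = open, 0.054 = against the two stop collars. Starts at 0 to 0.028, locked in a notch (every 9 mm, the last at 0.054, about 1.2 mm play each way). Slides lightly (under 2 N) when unlocked. On the outer side of its upright end plate (112 mm wide, 8 mm thick) stands a grey lock housing, 46 x 45 mm, top 82 mm high, with the button.
- comb_plate (a point): middle of the top edge of the sliding end plate, on its inner face (towards the boards), 120 mm above the table; the plate's outer face lies 8 mm further out (rack -y)
- button_top (a point): centre of the top of the lock button on the sliding end: round black cap 30 mm across, 23 mm proud of its housing; top 105.5 mm above the table when up, 95.5 mm when down. Centre 23.5 mm from the outer face of the sliding end plate, which rises 14 mm above the raised cap: a fingertip pressing the cap can bear on that face to push (rack +y).
- lock_button (a joint): travel of the button downwards in m: 0 = up (locked in a notch), 0.010 = fully down on its stop; the slide is free from about 0.006 on. Spring about 2 N at the start of travel, 5.5 N fully down. Let go, it rises and locks in the nearest notch.
- board_a: green circuit board standing on its long edge in one of three slots 30 mm apart: bare board 236 x 2 mm, 83 mm high (top of its parts at 125 mm above the table); parts reach 17 mm to the rack's -x side. Origin under it, 30 mm above the table, 8 mm to the rack's -x side of the bare board; long axis y. Its free end is 118 mm from the rack's origin along -y.
- board_b: brown circuit board, same size and stand as board_a, in another slot (which of the two stands in which slot varies)
- step_gauge: stepped aluminium gauge block, 26 x 68 x 24 mm, loose bystander; origin at the centre of its underside
- clamp_knob: black star knob standing on its head, stud up, 36 mm across, 38 mm high, loose bystander; origin at the centre of its underside

How it is judged:
On the way, in this order (a step that is already met when the one before it is completed fails the run):
1. a fingertip holds the lock button down while the sliding end is still away from its stops (value of joint lock_button above 0.0055 m and contact force between the fingers and lock_button above 1 N and value of joint sliding_comb below 0.045 m), for 0.1 s.
2. the sliding end is against its stops with the button still held down by a fingertip (value of joint sliding_comb above 0.0525 m and value of joint lock_button above 0.004 m and contact force between the fingers and lock_button above 0.5 N), for 0.1 s.
At the end, for the whole second after the job is handed in: The sliding end stands at its stops (within 2.5 mm), the lock button is up again (within 1.5 mm of its top position) so that the slide is locked, and the two boards stand upright (within 0.1 rad), at rest, within 12 mm of where they stood (value of joint sliding_comb above 0.0515 m and value of joint lock_button below 0.0015 m and distance of each of board_a, board_b from where it was at the start of the episode below 0.012 m and angle between each of board_a, board_b's own z axis and vertical below 0.1 rad and linear speed of each of board_a, board_b below 0.02 m/s); the robot touches nothing.
It fails at once if the lock button came up while the sliding end was under way between its starting notch and its stops (distance of comb_plate from where it was at the start of the episode above 0.007 m and value of joint sliding_comb below 0.05 m and value of joint lock_button below 0.002 m).
It fails at once if a board was lifted or tipped (z of any of board_a, board_b in the frame of board_rack above 0.038 m or angle between any of board_a, board_b's own z axis and vertical above 0.2 rad).
It fails at once if a bystander was moved more than 20 mm (distance of any of step_gauge, clamp_knob from where it was at the start of the episode above 0.02 m).
It fails at once if the sliding end or its button was forced (pushed or pressed with more than 60 N) (contact force between the fingers and sliding_comb above 60 N).
It also fails if it takes over 32 s, if anything falls off the work surface, if the arm or the gripper's body presses on something with over 40 N, if the wrist force passes 120 N, or if a joint passes its speed limit or range.

### The arm

A 6-joint arm with a two-finger parallel gripper is mounted at the origin on the work surface; the furniture and walls round the work are solid. World frame = base frame: x ahead of the robot, y to its left, z up, the work surface at z = 0. Lengths are in m, angles in rad, forces in N, time in s.
With the tool pointing down it reaches from about 0.35 to 0.775 m from the base axis. Payload 5.5 kg.
Tool frame: the origin (TCP) lies midway between the tips of the shut fingers; the grasp point (between the pads) lies grasp_offset behind it (grasp_offset is the distance from the TCP to the grasp point, in m); z points along the fingers, y is the line along which they close (so a half turn about z gives the same grasp; the last joint's range is limited). The gripper opens to 85 mm and grips with 20 to 120 N. Pads are 22 mm wide; open, the fingers measure 114 mm over their backs; the gripper's body (76 mm by 85 mm) begins 54 mm behind the grasp point. The pads swing forward as they close: fully open they stand 13 mm farther back than shut.
Start: joints at [-0.14, 0.313, 0.046, 1.304, 0, 1.431], TCP at [0.575, -0, 0.231] pointing down, gripper open.
Joint ranges: [-2.76, 2.76], [-0.86, 1.69], [-1.03, 1.26], [-2.2, 2.34], [-1.47, 1.5], [-3.14, 3.14]. Speed limits (rad/s): [2.57, 2.57, 3.14, 3.14, 3.14, 3.14].

### API

Orientations are given as a unit quaternion [w, x, y, z].
In Python, from workcell import * gives the robot as it stands.
- The arm moves only by the tool step_arm, never from a script. Its argument "deltas" is a list of rows, each a list of 7 numbers: the shift along the world's x, y, z in mm, then the turn, a rotation vector about the world's x, y, z in degrees, then the gripper's target within -1 to 1 (fully open at 1, half-way at 0, shut at -1). A call has 1 to 5 rows; each row shifts and turns the commanded pose from where the row before left it; what a row does not reach is not made up. A row lasts 1/10 s, in which the tool goes at most 50 mm and 8.59 degrees, less where a joint would pass 70% of its speed; a pose out of reach is approached as far as the arm can. A call is refused whole if a number of a shift passes 50 or a number of a turn 8.59, either way. A call with a gripper value outside its range is refused whole. The fingers move at their own pace and stop on an object; "newtons" is the grip in N (left out, the last holds). Time passes only in rows, so rows that do not move let the fingers close. It gives the time, the measured TCP pose, the force, the opening and the grip force at its end, in the units of the state.
- get_state(): the state, without advancing time (a new reading comes with each control period).
- read_camera(name): name is "scene" or "side" or "wrist"; returns a dict with "image" (420x560x3 uint8, red, green, blue), "z_map" (420x560 float32, m along the optical axis (not along the pixel's ray), 0 where there is no reading), "K" (3x3 intrinsics, pixels), "world_from_camera" (4x4, takes a point from camera to world coordinates). Camera axes: x right, y down, z forward; pixel columns grow to the right and rows downward; lengths in m; the calibration is good to about 2 mm. A picture is of the moment at which its call begins.
- hand_in(): hands the job in; it is judged then, once.
The state is a dict: "clock": time; "joint_pos": joint angles; "qvel": joint speeds; "tau": joint torques, N m; "tcp_pos": TCP position; "orientation": TCP orientation; "wrist_force": force on the tool from outside, world axes, zero at the start; "ft_torque": the same for the moment, N m; "finger_gap": finger opening in m; "grip_force": force on a finger pad.
Only numpy, scipy, OpenCV 4.12 (cv2) and the standard library are available. Lean on these libraries where they do the work, as an engineer would, in place of code of your own. Each camera call takes 0.05 s, during which the arm holds its last target. There are 200 camera calls.

## Working session

There is one attempt and no reset: what is moved stays moved. The work goes in short steps, Python scripts to look and compute and a tool call to move; the robot and the scene stay as the last step left them, time stands still between calls to the robot, and variables do not carry over. Pictures are saved under pics/ and viewed, at most 10 in all, crops included, and the job is handed in when it is done.

Besides the shell and the picture viewer there is one more tool, called after "Request:" as name(argument=value, ...), one argument or row to a line, values as JSON. step_arm: Moves the arm, as the interface text tells. Its arguments: {"type":"object","properties":{"deltas":{"type":"array","items":{"type":"array","items":{"type":"number"}}},"newtons":{"type":"number"}},"required":["deltas"]}

```bash
mkdir -p pics; cat > h.py <<'E'
from workcell import *
import numpy as np, cv2
def snap(n):
    c=read_camera(n); np.savez(f'{n}.npz',**c); return c
def pt(c,u,v,r=1):
    z=np.asarray(c['z_map'])[v-r:v+r+1,u-r:u+r+1]; z=np.median(z[z>0])
    p=np.linalg.inv(c['K'])@np.array([u,v,1])*z
    return (c['world_from_camera']@np.r_[p,1])[:3]
E
python3 - <<'E'
from h import *
for n in ['scene','side']:
    c=snap(n); cv2.imwrite(f'pics/{n}0.png',cv2.resize(c['image'][:,:,::-1],(784,588)))
s=get_state(); print(s['clock'],s['tcp_pos'],s['orientation'],s['finger_gap'],s['wrist_force'])
E
```

```text
0.1 [5.74557870e-01 5.92696607e-05 2.30500515e-01] [-6.48841230e-04  7.07117831e-01  7.07095273e-01 -4.76938794e-04] 0.08522087762464757 [-0.19636318 -0.22130051 -0.23947298]
```

View pics/scene0.png

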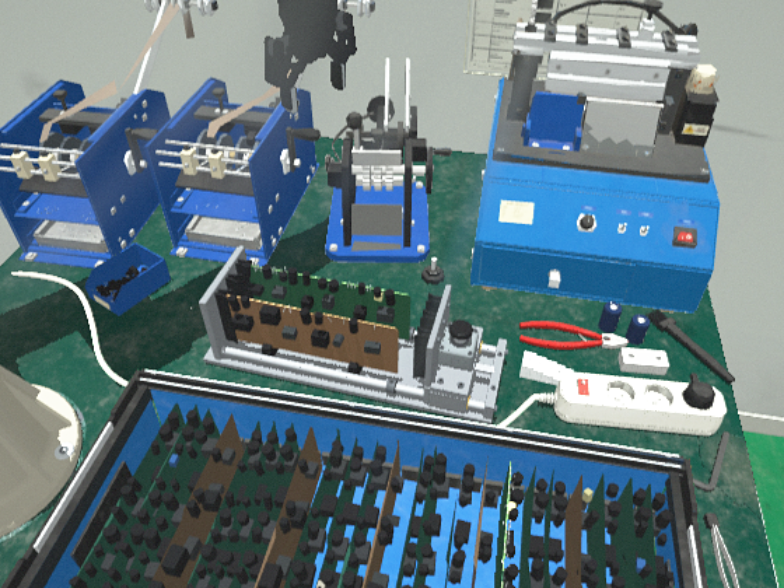

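View pics/side0.png

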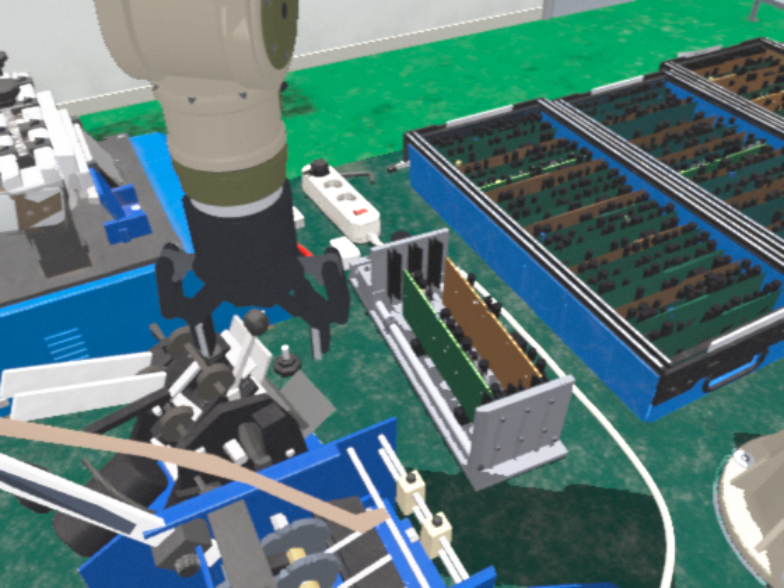

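The scene view shows the button cap at about (460,326), the sliding plate's top corners at about (447,288) and (432,350), the fixed plate's top at (240,250) and (203,300), and the knob at (432,270). I'll enlarge the sliding end and measure it.

```bash
python3 - <<'E'
from h import *
c=dict(np.load('scene.npz'))
cv2.imwrite('pics/crop1.png',cv2.resize(c['image'][190:310,285:375,::-1],None,fx=5,fy=5,interpolation=cv2.INTER_CUBIC)[:600])
H,W=420,560
v,u=np.mgrid[:H,:W]; z=c['z_map']
P=np.stack([u,v,np.ones_like(u)],-1)@np.linalg.inv(c['K']).T*z[...,None]
P=P@c['world_from_camera'][:3,:3].T+c['world_from_camera'][:3,3]
np.save('P.npy',P)
im=c['image'].astype(int)
def show(n,m): 
    q=P[m]; print(n,len(q),q.mean(0).round(4),q.min(0).round(4),q.max(0).round(4))
R=np.zeros((H,W),bool);R[160:310,140:375]=1
# cap top: dark, z ~0.1055
cap=R&(u>310)&(u<350)&(v>215)&(v<255)&(abs(P[...,2]-.1055)<.004)&(im.sum(-1)<170); show('cap',cap)
top=R&(abs(P[...,2]-.120)<.004)&(u>290)&(u<330)&(im.sum(-1)>250); show('slidetop',top)
ft=R&(abs(P[...,2]-.120)<.004)&(u<180)&(im.sum(-1)>250); show('fixtop',ft)
for m in (top,ft):
    r=cv2.minAreaRect((P[m][:,:2]*1000).astype(np.float32)); print(r, cv2.boxPoints(r).round(1).tolist())
for uv in [(329,233),(319,207),(309,249),(171,179),(146,213),(309,190)]: print(uv,pt(c,*uv).round(4))
E
```

```text
cap 99 [ 0.4633 -0.3491  0.1032] [ 0.4499 -0.364   0.1015] [ 0.4756 -0.3051  0.1059]
slidetop 205 [ 0.4496 -0.3262  0.1179] [ 0.4005 -0.3518  0.116 ] [ 0.5027 -0.2989  0.1209]
fixtop 242 [ 0.3237 -0.0699  0.1178] [ 0.2748 -0.0964  0.116 ] [ 0.3792 -0.0419  0.1214]
((451.6918640136719, -325.1803283691406), (111.85208129882812, 7.805459499359131), 25.878337860107422) [[399.70001220703125, -346.1000061035156], [403.1000061035156, -353.1000061035156], [503.70001220703125, -304.29998779296875], [500.29998779296875, -297.29998779296875]]
((326.6727294921875, -68.08782196044922), (113.91168975830078, 11.296599388122559), 25.720321655273438) [[272.8999938964844, -87.69999694824219], [277.79998779296875, -97.9000015258789], [380.3999938964844, -48.5], [375.5, -38.29999923706055]]
(329, 233) [ 0.4655 -0.3487  0.1032]
(319, 207) [ 0.4926 -0.3053  0.1182]
(309, 249) [ 0.4072 -0.3507  0.1132]
(171, 179) [ 0.3713 -0.0494  0.1178]
(146, 213) [ 0.284  -0.0884  0.1175]
(309, 190) [ 0.6039 -0.2008  0.0248]
```

View pics/crop1.png

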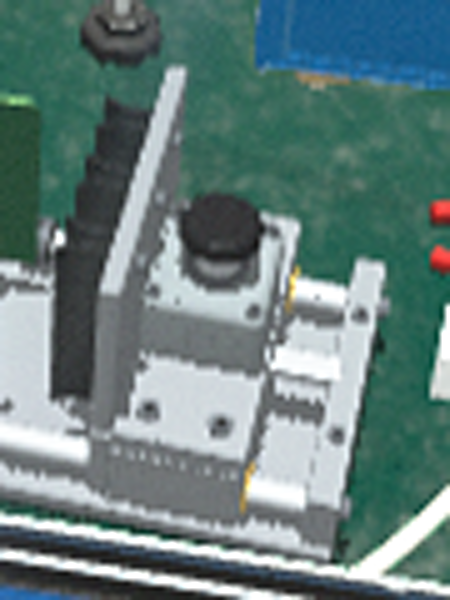

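The crop shows the cap at (465,-349), close to the (464,-350) expected from the plate. The closing direction is (-0.437, 0.899), so the slide sits at about 0.018. I'll turn the tool by +26° with the fingers shut and aim the TCP 14 mm off the plate face, at (460,-341).

Request:
step_arm(
  deltas=[
    [-11.5, -34, 0, 0, 0, 5.2, -1],
    [-11.5, -34, 0, 0, 0, 5.2, -1],
    [-11.5, -34, 0, 0, 0, 5.2, -1],
    [-11.5, -34, 0, 0, 0, 5.2, -1],
    [-11.5, -34, 0, 0, 0, 5.2, -1],
  ],
  newtons=60,
)

```text
clock: 0.6
tcp_pos: [0.5167, -0.1711, 0.2309]
orientation: [-0.0, 0.528, 0.849, -0.0]
wrist_force: [0.1, 1.1, 0.8]
finger_gap: 0.0119
grip_force: 0.0
```

Request:
step_arm(
  deltas=[
    [-11.5, -34, 0, 0, 0, 0, -1],
    [-11.5, -34, 0, 0, 0, 0, -1],
    [-11.5, -34, 0, 0, 0, 0, -1],
    [-11.5, -34, -20, 0, 0, 0, -1],
    [-11.5, -35, -30, 0, 0, 0, -1],
  ],
)

```text
clock: 1.1
tcp_pos: [0.4604, -0.3432, 0.1824]
orientation: [0.002, 0.53, 0.848, -0.0]
wrist_force: [0.7, -0.6, 0.1]
finger_gap: -0.0001
grip_force: 0.0
```

Request:
step_arm(
  deltas=[
    [0, 0, -20, 0, 0, 0, -1],
    [0, 0, -10, 0, 0, 0, -1],
    [0, 0, 0, 0, 0, 0, -1],
    [0, 0, 0, 0, 0, 0, -1],
    [0, 0, 0, 0, 0, 0, -1],
  ],
)

```text
clock: 1.6
tcp_pos: [0.461, -0.3409, 0.1527]
orientation: [0.001, 0.529, 0.848, -0.0]
wrist_force: [-0.3, -0.4, -0.5]
finger_gap: 0.0
grip_force: 0.0
```

```bash
python3 - <<'E'
from h import *
for n in ['scene','wrist']:
    c=snap(n); 
    im=c['image'][:,:,::-1]
    cv2.imwrite(f'pics/{n}2.png',cv2.resize(im[130:310,250:400],None,fx=3.3,fy=3.3,interpolation=cv2.INTER_CUBIC) if n=='scene' else im)
s=get_state(); print(s)
E
```

```text
{'clock': 1.7, 'joint_pos': array([-7.76910361e-01,  3.41988447e-01, -1.08639887e-01,  1.11779255e+00,
        8.90080029e-05,  3.38941949e-01]), 'qvel': array([-0.0046554 ,  0.00269196, -0.00460259, -0.00355478, -0.00073643,
        0.00197538]), 'tau': array([-5.43943606e-02, -4.82199240e+01,  2.85726213e+01, -7.10788139e-03,
       -2.29649959e-03,  3.97029280e-04]), 'tcp_pos': array([ 0.46097079, -0.34098484,  0.15267436]), 'orientation': array([ 1.16902399e-03,  5.29427562e-01,  8.48354315e-01, -2.14577094e-04]), 'wrist_force': array([0.41704235, 0.27228587, 0.36198943]), 'ft_torque': array([0.03522099, 0.04307086, 0.00046262]), 'grip_force': 0.0, 'finger_gap': -0.00021002708380012854}
```

View pics/scene2.png

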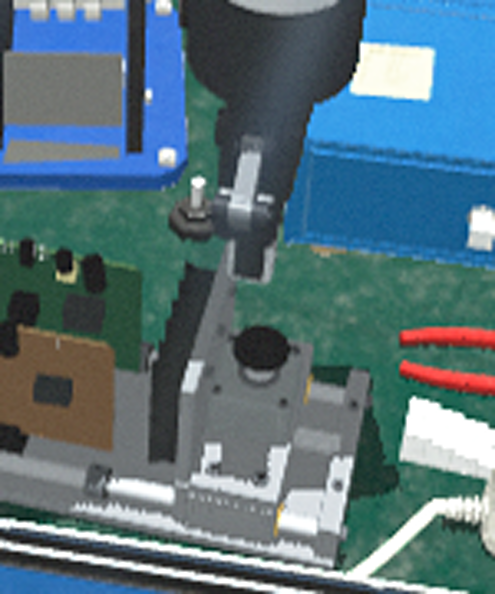

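View pics/wrist2.png

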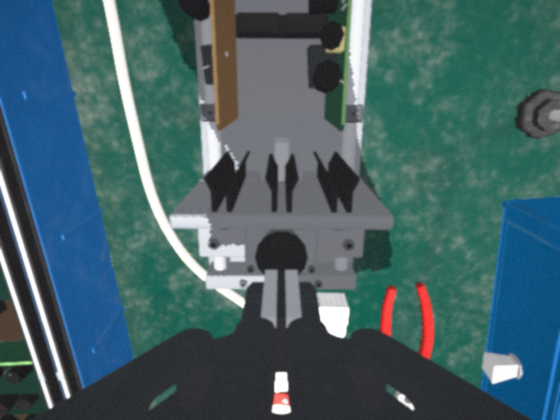

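The wrist view shows the cap at (281,252) with the shut fingers below it in line, and the plate's top edge at row 215, spanning columns 170–392. I'll measure from here to check the offset from the plate.

```bash
python3 - <<'E'
from h import *
c=dict(np.load('wrist.npz')); d=np.array([-.437,.899]); t=np.array(get_state()['tcp_pos'])
ac=np.array([.899,.437])
for uv in [(281,245),(270,252),(292,252),(281,258),(200,215),(360,215),(200,219),(360,219),(281,219),(281,215),(280,280),(281,300)]:
    p=pt(c,*uv); e=p[:2]-t[:2]; print(uv,p.round(4),'along',(e@d*1e3).round(1),'across',(e@ac*1e3).round(1))
E
```

```text
(281, 245) [ 0.4604 -0.3419  0.1047] along -0.5 across -0.9
(270, 252) [ 0.4568 -0.3482  0.1049] along -4.6 across -6.9
(292, 252) [ 0.4676 -0.3428  0.105 ] along -4.6 across 5.2
(281, 258) [ 0.4638 -0.3487  0.1051] along -8.2 across -0.9
(200, 215) [ 0.4147 -0.3396  0.1186] along 21.5 across -40.9
(360, 215) [ 0.4858 -0.3049  0.1185] along 21.6 across 38.1
(200, 219) [ 0.4156 -0.3411  0.1196] along 19.7 across -40.9
(360, 219) [ 0.4865 -0.3065  0.1196] along 19.9 across 38.0
(281, 219) [ 0.4515 -0.3237  0.1193] along 19.7 across -0.9
(281, 215) [ 0.4507 -0.322   0.1186] along 21.6 across -0.9
(280, 280) [ 0.4551 -0.332   0.1647] along 10.6 across -1.3
(281, 300) [ 0.4554 -0.3318  0.1792] along 10.7 across -0.9
```

The pad's leading face is at +10.6 mm and the plate's outer edge at about +17, with the cap centre near -7. The pad will land on the cap and clear the plate, so I'll descend.

Request:
step_arm(
  deltas=[
    [0, 0, -20, 0, 0, 0, -1],
    [0, 0, -15, 0, 0, 0, -1],
    [0, 0, -8, 0, 0, 0, -1],
    [0, 0, 0, 0, 0, 0, -1],
    [0, 0, 0, 0, 0, 0, -1],
  ],
)

```text
clock: 2.2
tcp_pos: [0.4604, -0.3412, 0.109]
orientation: [0.0, 0.53, 0.848, -0.0]
wrist_force: [0.0, 0.3, 0.5]
finger_gap: 0.0004
grip_force: 0.0
```

Request:
step_arm(
  deltas=[
    [0, 0, -3, 0, 0, 0, -1],
    [0, 0, -2, 0, 0, 0, -1],
    [0, 0, -2, 0, 0, 0, -1],
    [0, 0, 0, 0, 0, 0, -1],
    [0, 0, 0, 0, 0, 0, -1],
  ],
)

```text
clock: 2.7
tcp_pos: [0.4605, -0.3413, 0.1018]
orientation: [0.001, 0.53, 0.848, 0.0]
wrist_force: [0.6, -0.5, 3.1]
finger_gap: -0.0001
grip_force: 1.5
```

Contact on the cap reads 3.1 N. I'll press on to nearly full travel.

Request:
step_arm(
  deltas=[
    [0, 0, -2, 0, 0, 0, -1],
    [0, 0, -2, 0, 0, 0, -1],
    [0, 0, -1.5, 0, 0, 0, -1],
    [0, 0, 0, 0, 0, 0, -1],
    [0, 0, 0, 0, 0, 0, -1],
  ],
)

```text
clock: 3.2
tcp_pos: [0.4603, -0.341, 0.096]
orientation: [0.0, 0.53, 0.848, 0.0]
wrist_force: [1.5, 1.3, 5.0]
finger_gap: 0.0
grip_force: 2.5
```

Request:
step_arm(
  deltas=[
    [0, 0, -1, 0, 0, 0, -1],
    [0, 0, 0, 0, 0, 0, -1],
    [0, 0, 0, 0, 0, 0, -1],
  ],
)

```text
clock: 3.5
tcp_pos: [0.4604, -0.3412, 0.0953]
orientation: [0.0, 0.53, 0.848, 0.0]
wrist_force: [0.6, 0.3, 5.7]
finger_gap: -0.0002
grip_force: 3.0
```

The button is down. Now I'll push along the closing direction at about 20–30 mm/s.

Request:
step_arm(
  deltas=[
    [-0.9, 1.8, -0.5, 0, 0, 0, -1],
    [-0.9, 1.8, 0, 0, 0, 0, -1],
    [-0.9, 1.8, 0, 0, 0, 0, -1],
    [-0.9, 1.8, 0, 0, 0, 0, -1],
    [-0.9, 1.8, 0, 0, 0, 0, -1],
  ],
)

```text
clock: 4.0
tcp_pos: [0.4562, -0.3326, 0.0952]
orientation: [0.001, 0.53, 0.848, -0.0]
wrist_force: [1.4, 0.3, 8.1]
finger_gap: -0.0
grip_force: 3.7
```

Request:
step_arm(
  deltas=[
    [-0.9, 1.8, 0, 0, 0, 0, -1],
    [-0.9, 1.8, 0, 0, 0, 0, -1],
    [-0.9, 1.8, 0, 0, 0, 0, -1],
    [-0.9, 1.8, 0, 0, 0, 0, -1],
    [-0.9, 1.8, 0, 0, 0, 0, -1],
  ],
)

```text
clock: 4.5
tcp_pos: [0.4518, -0.3235, 0.0952]
orientation: [0.001, 0.53, 0.848, -0.0]
wrist_force: [0.9, 0.0, 6.8]
finger_gap: -0.0003
grip_force: 3.7
```

Request:
step_arm(
  deltas=[
    [-0.9, 1.8, 0, 0, 0, 0, -1],
    [-0.9, 1.8, 0, 0, 0, 0, -1],
    [-0.9, 1.8, 0, 0, 0, 0, -1],
    [-0.9, 1.8, 0, 0, 0, 0, -1],
    [-0.9, 1.8, 0, 0, 0, 0, -1],
  ],
)

```text
clock: 5.0
tcp_pos: [0.4474, -0.3145, 0.0952]
orientation: [0.001, 0.53, 0.848, 0.0]
wrist_force: [2.7, 0.4, 7.2]
finger_gap: -0.0002
grip_force: 3.6
```

```bash
python3 - <<'E'
from h import *
c=snap('wrist'); cv2.imwrite('pics/wrist3.png',c['image'][:,:,::-1])
d=np.array([-.437,.899]); t=np.array(get_state()['tcp_pos']);print(t)
for uv in [(200,215),(360,215),(200,219),(360,219)]:
    p=pt(c,*uv); e=p[:2]-t[:2]; print(uv,p.round(4),'along',(e@d*1e3).round(1))
E
```

```text
[ 0.44722066 -0.31406702  0.09515892]
(200, 215) [ 0.4037 -0.2942  0.1076] along 36.9
(360, 215) [ 0.4562 -0.2689  0.1069] along 36.7
(200, 219) [ 0.4042 -0.2955  0.1078] along 35.4
(360, 219) [ 0.4569 -0.2702  0.107 ] along 35.2
```

View pics/wrist3.png

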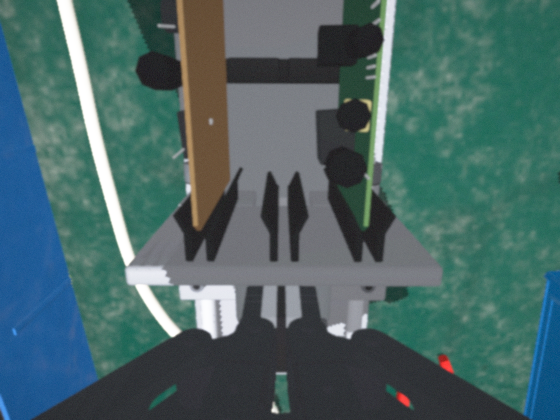

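The wrist view shows both boards' free ends, at (197,222) and (367,222), entering the guides, and the plate moving with the finger. I'll continue to the stops.

Request:
step_arm(
  deltas=[
    [-0.9, 1.8, 0, 0, 0, 0, -1],
    [-0.9, 1.8, 0, 0, 0, 0, -1],
    [-0.9, 1.8, 0, 0, 0, 0, -1],
    [-0.4, 0.9, 0, 0, 0, 0, -1],
    [-0.4, 0.9, 0, 0, 0, 0, -1],
  ],
)

```text
clock: 5.55
tcp_pos: [0.4442, -0.3079, 0.0952]
orientation: [0.002, 0.53, 0.848, -0.0]
wrist_force: [3.6, -2.2, 5.7]
finger_gap: -0.0001
grip_force: 2.6
```

```bash
python3 - <<'E'
from h import *
c=snap('wrist'); d=np.array([-.437,.899]); t=np.array(get_state()['tcp_pos']);print(t,get_state()['wrist_force'])
for u in (160,400):
  for v in range(262,286,3):
    p=pt(c,u,v,0); e=p[:2]-t[:2]; print((u,v),p.round(4),'along',(e@d*1e3).round(1))
E
```

```text
[ 0.44418132 -0.30788065  0.09520935] [ 3.74775493 -1.60249376  5.95574849]
(160, 262) [ 0.3947 -0.3071  0.1155] along 22.3
(160, 265) [ 0.3954 -0.3066  0.118 ] along 22.4
(160, 268) [ 0.3959 -0.307   0.1193] along 21.9
(160, 271) [ 0.3963 -0.3081  0.1192] along 20.7
(160, 274) [ 0.3968 -0.3088  0.1198] along 19.9
(160, 277) [ 0.3971 -0.3102  0.1194] along 18.5
(160, 280) [ 0.3977 -0.3105  0.1207] along 18.0
(160, 283) [ 0.398  -0.3117  0.1204] along 16.7
(400, 262) [ 0.4723 -0.27    0.1143] along 21.8
(400, 265) [ 0.4718 -0.2704  0.1164] along 21.6
(400, 268) [ 0.4713 -0.2707  0.1185] along 21.5
(400, 271) [ 0.4718 -0.2717  0.1187] along 20.5
(400, 274) [ 0.472  -0.2724  0.1195] along 19.7
(400, 277) [ 0.4721 -0.2731  0.1204] along 19.0
(400, 280) [ 0.4729 -0.2742  0.1201] along 17.7
(400, 283) [ 0.4741 -0.2756  0.119 ] along 15.9
```

Request:
step_arm(
  deltas=[
    [-0.4, 0.9, 0, 0, 0, 0, -1],
    [-0.4, 0.9, 0, 0, 0, 0, -1],
    [-0.4, 0.9, 0, 0, 0, 0, -1],
    [0, 0, 0, 0, 0, 0, -1],
  ],
)

```text
clock: 6.0
tcp_pos: [0.4429, -0.3058, 0.0952]
orientation: [0.002, 0.53, 0.848, -0.001]
wrist_force: [1.1, -3.1, 5.4]
finger_gap: 0.0001
grip_force: 2.5
```

Request:
step_arm(
  deltas=[
    [-0.4, 0.9, 0, 0, 0, 0, -1],
    [-0.4, 0.9, 0, 0, 0, 0, -1],
    [-0.4, 0.9, 0, 0, 0, 0, -1],
    [0, 0, 0, 0, 0, 0, -1],
  ],
)

```text
clock: 6.4
tcp_pos: [0.4425, -0.3052, 0.0954]
orientation: [0.003, 0.53, 0.848, -0.002]
wrist_force: [3.9, -8.2, 0.3]
finger_gap: -0.0002
grip_force: 5.6
```

The finger has stopped advancing and the push force is about 9 N, which suggests the stops. I'll press slightly deeper, hold, and check the slide's position.

Request:
step_arm(
  deltas=[
    [0, 0, -1, 0, 0, 0, -1],
    [0, 0, -0.5, 0, 0, 0, -1],
    [0, 0, 0, 0, 0, 0, -1],
  ],
)

```text
clock: 6.7
tcp_pos: [0.4427, -0.3052, 0.095]
orientation: [0.004, 0.53, 0.848, -0.002]
wrist_force: [1.7, -6.2, 9.6]
finger_gap: -0.0003
grip_force: 5.9
```

```bash
python3 - <<'E'
from h import *
c=snap('scene'); cv2.imwrite('pics/scene4.png',cv2.resize(c['image'][160:310,140:375,::-1],None,fx=3.3,fy=3.3,interpolation=cv2.INTER_CUBIC))
w=snap('wrist'); d=np.array([-.437,.899]); f=np.array([.3267,-.0681])
s=get_state(); t=np.array(s['tcp_pos']);print(t,s['wrist_force'])
def cloud(c):
    v,u=np.mgrid[:420,:560]
    P=np.stack([u,v,np.ones_like(u)],-1)@np.linalg.inv(c['K']).T*c['z_map'][...,None]
    return P@c['world_from_camera'][:3,:3].T+c['world_from_camera'][:3,3]
for n,P in (('w',cloud(w)),('s0',np.load('P.npy')),('s',cloud(c))):
    y=(P[...,:2]-f)@d*1e3+125; x=(P[...,:2]-f)@[.899,.437]*1e3
    m=(y>-175)&(y<-105)&(abs(x)>42)&(abs(x)<55)&(abs(P[...,2]-.1185)<.003)&(c['z_map']>0)
    print(n,m.sum(),np.percentile(y[m],[5,25,50,75,95]).round(1))
E
```

```text
[ 0.4426493  -0.30518936  0.09495743] [ 1.27509202 -6.5332409   9.29352167]
w 1653 [-126.5 -124.5 -122.2 -120.4 -119.6]
s0 51 [-164.2 -162.7 -161.  -159.1 -157.2]
s 32 [-126.6 -125.4 -123.8 -121.7 -120.2]
```

View pics/scene4.png

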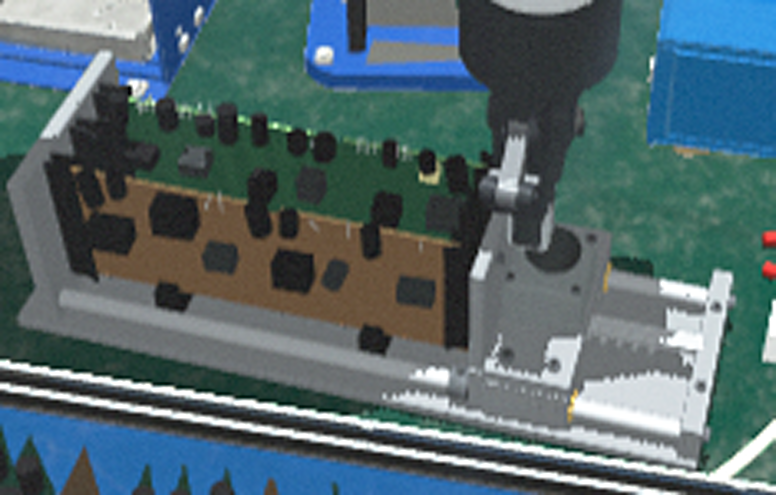

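The plate's inner face is at y ≈ -120, so the slide is closed, with the collar touching at (457,380) and both boards in their guides. I'll lift to release the button, then back off and move clear.

Request:
step_arm(
  deltas=[
    [0, 0, -0.3, 0, 0, 0, -1],
    [0, 0, 4, 0, 0, 0, -1],
    [0, 0, 4, 0, 0, 0, -1],
    [0, 0, 4, 0, 0, 0, -1],
    [0, 0, 0, 0, 0, 0, -1],
  ],
)

```text
clock: 7.3
tcp_pos: [0.4424, -0.3051, 0.1054]
orientation: [0.003, 0.53, 0.848, -0.002]
wrist_force: [4.0, -8.4, 1.3]
finger_gap: 0.0
grip_force: 4.6
```

Request:
step_arm(
  deltas=[
    [0, 0, 3, 0, 0, 0, -1],
    [2, -4, 3, 0, 0, 0, -1],
    [0, 0, 15, 0, 0, 0, -1],
    [0, 0, 30, 0, 0, 0, -1],
    [0, 0, 30, 0, 0, 0, -1],
  ],
)

```text
clock: 7.8
tcp_pos: [0.4412, -0.3043, 0.1848]
orientation: [-0.002, 0.53, 0.848, 0.0]
wrist_force: [0.0, -0.0, 0.7]
finger_gap: -0.0002
grip_force: 0.0
```

Request:
step_arm(
  deltas=[
    [15, -15, 20, 0, 0, 0, -1],
    [15, -15, 0, 0, 0, 0, -1],
    [0, 0, 0, 0, 0, 0, -1],
    [0, 0, 0, 0, 0, 0, -1],
  ],
)

```text
clock: 8.2
tcp_pos: [0.4716, -0.3346, 0.2042]
orientation: [-0.002, 0.53, 0.848, 0.0]
wrist_force: [-0.5, 0.4, -0.3]
finger_gap: -0.0004
grip_force: 0.0
```

```bash
python3 - <<'E'
from h import *
c=snap('scene'); cv2.imwrite('pics/scene5.png',cv2.resize(c['image'][160:310,140:375,::-1],None,fx=3.3,fy=3.3,interpolation=cv2.INTER_CUBIC))
w=snap('wrist'); d=np.array([-.437,.899]); f=np.array([.3267,-.0681])
s=get_state(); print(s['clock'],s['tcp_pos'],s['wrist_force'])
v,u=np.mgrid[:420,:560]
P=np.stack([u,v,np.ones_like(u)],-1)@np.linalg.inv(w['K']).T*w['z_map'][...,None]
P=P@w['world_from_camera'][:3,:3].T+w['world_from_camera'][:3,3]
y=(P[...,:2]-f)@d*1e3+125; x=(P[...,:2]-f)@[.899,.437]*1e3
m=(y>-175)&(y<-105)&(abs(x)>42)&(abs(x)<55)&(abs(P[...,2]-.1185)<.003)
print(m.sum(),np.percentile(y[m],[5,50,95]))
m=(abs(y+151.5)<10)&(abs(x)<10)&(P[...,2]<.13); print('cap z',m.sum(),np.percentile(P[m][:,2],[5,50,95]) if m.any() else '')
E
```

```text
8.3 [ 0.47140471 -0.3341919   0.20431677] [-0.21943983 -0.1557162   0.09525271]
589 [-127.29209314 -123.27730195 -119.9376664 ]
cap z 913 [0.10372694 0.10481449 0.10594077]
```

View pics/scene5.png

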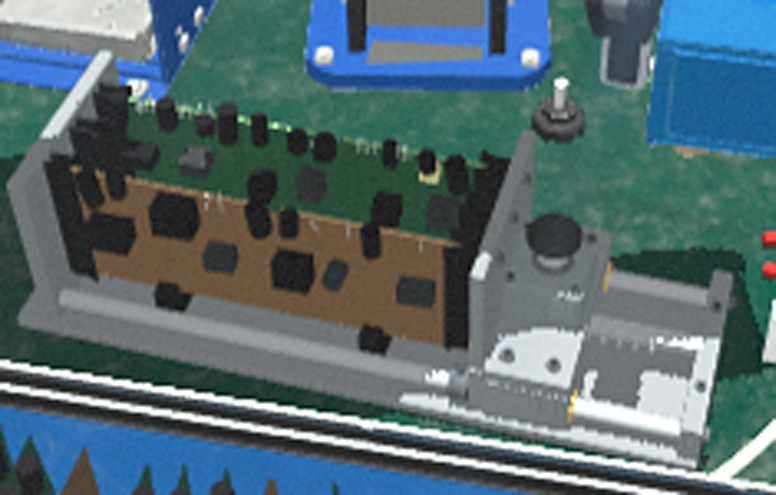

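The button is up (cap at 105 mm) at (555,235), the slide is at its stops, the boards are upright, and the knob at (557,115) is where it was. The arm is clear.

```bash
python3 -c "
from workcell import *
print(hand_in())"
```

```text
the job is handed in; nothing more can be done
None
```

The job is handed in (no verdict came back): the slide measured at its stops with the button sprung back up, both boards upright in the guides, the clamp knob unmoved and the arm clear; I did not check the step gauge separately.

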